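# Level the specimen stage and hold the contact probe on the ringed spot

### The arm

A 6-joint arm with a two-finger parallel gripper is mounted at the origin on a cart in front of the work surface, level with it; the furniture and walls round the work are solid. World frame = base frame: x ahead of the robot, y to its left, z up, the work surface at z = 0. Lengths are in m, angles in rad, forces in N, time in s.
With the tool pointing down it reaches from about 0.275 to 0.875 m from the base axis. Payload 12.5 kg.
Tool frame: the origin (TCP) lies at the very end of the fingers, on their centre line; the grasp point (between the pads) lies 19 mm behind it; z points along the fingers, y is the line along which they close (so a half turn about z gives the same grasp; the last joint's range is limited). The gripper opens to 85 mm and grips with 20 to 120 N. Pads are 22 mm wide; open, the fingers measure 114 mm over their backs; the gripper's body (76 mm by 85 mm) begins 54 mm behind the grasp point. The pads swing forward as they close: fully open they stand 13 mm farther back than shut.
Start: joints at [-1.264, 0.351, 1.652, -0, 1.139, -0.085], TCP at [0.21, -0.508, 0.231] pointing down, gripper open.
Joint ranges: [-2.75, 2.75], [-0.79, 2.1], [0.01, 2.65], [-1.57, 4.71], [0.07, 3.14], [-2.87, 2.87]. Speed limits (rad/s): [2.22, 2.22, 2.79, 3.14, 3.14, 3.14].

### API

Orientations are given as a 3x3 rotation matrix whose columns are the frame's x, y, z axes.
In Python, from bench import manip gives the robot as it stands. Calls block until the motion is done:
- manip.move_ptp(position, orientation): joint-space move of the TCP to a pose.
- manip.move_l(position, attitude=None, max_speed=0.15): straight line of the TCP; attitude=None keeps the orientation; max_speed is the mean speed in m/s.
- manip.move_j(angles): joint-space move.
- manip.set_gripper(opening, effort=None): opening from 0.0 (shut) to 1.0 (fully open); effort is the grip in N (None keeps the last); returns when the fingers have stopped.
- manip.dwell(seconds).
- manip.inverse_kinematics(position, orientation): joint angles nearest the present ones, or None.
- manip.grab_frame(name): name is "scene" or "top"; returns (picture, depth): 400x640x3 uint8, red, green, blue; 400x640 float32, m along the optical axis (not along the pixel's ray), 0 where there is no reading.
- manip.get_calibration(name): a dict with "camera_matrix" (3x3 intrinsics, pixels), "R" (3x3) and "t" (3): a world point X has camera coordinates R X + t. Camera axes: x right, y down, z forward; pixel columns grow to the right and rows downward; lengths in m; the calibration is good to about 2 mm. A picture is of the moment at which its call begins. get_calibration takes no time and is no camera call.
A pose or a line that the arm cannot do raises manip.Unreachable and nothing moves.
- manip.sign_off(): hands the job in; it is judged then, once.
Trained networks look in the newest picture that a camera, given by its name, has taken for a name from the list of things; names that differ only in an ending like _2 or _b are one class to them, and where a whole thing is asked for, a point or a joint stands for the part that bears it (a point fixed in the world has none). Each returns a list of dicts, best first, with "confidence" (0 to 1); they miss things now and then, are a little off and sometimes report something else, mostly with a low value. They report only what shows in the picture. A call takes as long as a camera call. They do not tell look-alikes from the thing itself.
- manip.look_for(camera, name): "at" ([x, y, z] in m, in world coordinates, good to about 4 mm: the middle of the surface that is visible of it).
Readings, each from a call of its own:
- manip.current_time(): time.
- manip.current_qpos(): joint angles.
- manip.current_joint_vel(): joint speeds.
- manip.current_joint_torque(): joint torques, N m.
- manip.current_ee_pos(): TCP position.
- manip.current_tcp_rot(): TCP orientation.
- manip.current_force(): force on the tool from outside, world axes, zero at the start.
- manip.current_ft_torque(): the same for the moment, N m.
- manip.current_grip_width(): opening from 0.0 (shut) to 1.0 (fully open).
- manip.current_grip_force(): force on a finger pad.
Only numpy, scipy, OpenCV 4.12 (cv2) and the standard library are available. Lean on these libraries where they do the work, as an engineer would, in place of code of your own. Each camera call takes 0.05 s, during which the arm holds its last target. There are 200 camera calls.

### The job

First turn the knob of the tilting specimen stage until its hanging pointer meets the thick middle mark of the scale, so that the test plate lies level. Then take the contact probe out of its stand and set its tip inside the ring on the test plate (not on the cross), upright and gently, pressed until its sprung foot is about half-way in. Finish while still holding the probe there, and leave the other things on the bench alone.

Things in the scene. Friction and masses are not known exactly. Their poses are not given: they have to be found in the camera images.
- stage: Fixed tilting stage, grey base 130 x 230 x 22 mm, left of the work area. Origin: centre of its underside; z up; white scale plate at -x, facing the robot; y along the base. At y = +35 mm a test plate on a tilting table (86 x 82 mm), tilt axis along x 85 mm above the bench; level, the plate's top is 98 mm up; a clamp at each x end stands 3 mm above it. At y = -85 mm the knob.
- stage_knob (a joint): Angle of the knob in rad about the vertical, positive anticlockwise seen from above, range -1.44 to 1.44; 0 = pointer on the middle mark, test plate level. It starts between -1.2 and -0.5, so it has to be turned anticlockwise by 0.5 to 1.2 rad. It stays where it is left (friction 0.06 N m).
- knob_grip (a point): Middle of the black knob's gripping bar, on the knob's vertical axis, 104 mm above the bench. The bar is 12 mm thick (this point's y), 44 mm long (its x), 78 to 118 mm above the bench; under it a disc 48 mm wide (top 26 mm below this point). Axes turn with the knob; with the plate level, x is the stage's x.
- stage_tilt (a joint): Tilt of the test plate and its pointer in rad about the stage's x axis; 0 = level. Geared to the knob: always a third of the knob's angle, same sign. Level means within 0.05.
- pointer_tip (a point): Lower end of the thin black pointer that hangs 50 mm below the tilt axis in front of the white scale plate and swings with the test plate.
- level_mark (a point): Where the pointer's end stands when the plate is level: at the thick black mark at the middle of the scale (the thin ticks beside it are 10 and 20 degrees).
- ring_spot (a point): Centre of the black ring (inner diameter 18 mm, outer 21 mm) on top of the bare aluminium test plate (70 x 70 x 6 mm), on its surface; z is the plate's normal. The spot to probe: 17 mm (+x) and 14 mm (+y) from the plate's centre, on the half away from the scale. Moves with the tilt; 98 mm above the bench when level.
- cross_spot (a point): Centre of the diagonal black cross, 17 mm wide, on the same plate, 44 mm from the ring: not to be probed.
- probe: Contact probe, a loose pencil-like tool of about 130 g, 146 mm long, upright in its stand. Origin on its axis at the underside of the collar resting on the stand's mouth; z up to its top. Below: steel barrel 18 mm thick, 60 mm long, with a foot 6 mm thick that reaches 72 mm below the origin when out. Collar 32 mm wide, 6 mm high; above it a square grip.
- probe_grip (a point): Centre of the probe's square grip: 22 x 22 mm, faces along this point's x and y, 60 mm high, black cap 8 mm high on top. Grasp here. 36 mm above the probe's origin, 108 mm above the extended tip, 122 mm above the bench while in the stand. z points up along the probe.
- probe_tip (a point): Round end of the probe's sprung foot, on the probe's axis (moves with the foot).
- probe_foot (a joint): How far the sprung foot is pushed into the barrel, in m: 0 = out, 0.010 = fully in. The spring gives 1 N at the start and 0.5 N more for each mm (3.5 N half-way, 6 N fully in).
- stand: Fixed probe stand: round steel foot 84 mm wide with an upright grey sleeve 46 mm wide; origin at the centre of its underside. At the right of the work area.
- stand_mouth (a point): Centre of the mouth of the stand's sleeve, 86 mm above the bench; hole 22 mm wide. The probe hangs 72 mm deep in it and must be lifted straight up by at least 75 mm to come clear.
- timer: White bench timer 66 x 66 x 20 mm lying in front, nearer the robot than the stage or stand; to be left alone.
- tube: Clear 50 ml tube with a screw cap, 33 x 114 x 33 mm, lying in front, nearer the robot than the stage or stand; to be left alone.
- pen: Marker pen 14 x 133 x 13 mm lying to the right; to be left alone.
- dish: Round petri dish 90 mm wide, 12 mm high, to the right; to be left alone.
Mind the look-alikes: they are no part of the job. There is more than one size of the probe; the job needs the smaller.

How it is judged:
On the way, in this order (a step that is already met when the one before it is completed fails the run):
1. the pointer is on the middle mark and the knob is at rest (value of joint stage_tilt between -0.05 and 0.05 rad and velocity of joint stage_knob between -0.1 and 0.1 rad/s), for 0.3 s.
2. the probe is drawn out of its stand, with the plate still level (value of joint stage_tilt between -0.05 and 0.05 rad and z of probe_tip in the frame of stand above 0.09 m and contact force between the fingers and probe above 0.5 N), for 0.1 s.
At the end, for the whole second after the job is handed in: Robot still holding the probe: tip on the plate within 7 mm of the ring centre, upright within 0.1 rad, foot in 2 to 8 mm (1 to 7 N), at rest, clear of the stand; pointer on the mark (level within 0.05 rad); robot itself not touching the stage (value of joint stage_tilt between -0.05 and 0.05 rad and horizontal distance between probe_tip and ring_spot below 0.007 m and distance between probe_tip and ring_spot below 0.008 m and angle between probe's own z axis and vertical below 0.1 rad and value of joint probe_foot between 0.002 and 0.008 m and contact force between probe and stage between 1 and 7 N and contact force between the fingers and probe above 0.5 N and contact force between probe and stand below 0.05 N and contact force between each of the arm, the fingers and stage below 0.5 N and linear speed of probe below 0.02 m/s); the arm keeps its last pose, push and grip.
It fails at once if the probe is rammed against the stage (more than 18 N) (contact force between probe and stage above 18 N).
It fails at once if a bystander is pushed away by more than 3 cm (distance of any of timer, tube, pen, dish from where it was at the start of the episode above 0.03 m).
It also fails if it takes over 58 s, if anything falls off the work surface, if the arm or the gripper's body presses on something with over 40 N, if the wrist force passes 120 N, or if a joint passes its speed limit or range.

## Working session

There is one attempt and no reset: what is moved stays moved. The work goes in short steps, each a Python script; the robot and the scene stay as the last script left them, time stands still between calls to the robot, and variables do not carry over. Pictures are saved under pics/ and viewed, at most 10 in all, crops included, and the job is handed in when it is done.

```bash
mkdir -p pics; cat > h.py <<'E'
from bench import manip
import numpy as np, cv2
def snap(cam,fn):
    im,d=manip.grab_frame(cam); cv2.imwrite('pics/'+fn,im[:,:,::-1]); np.savez('/tmp/'+fn+'.npz',im=im,d=d); return im,d
def proj(cam,P):
    c=manip.get_calibration(cam); p=np.array(c['R'])@np.array(P)+np.array(c['t']).ravel(); q=np.array(c['camera_matrix'])@p; return q[:2]/q[2]
def world(cam,u,v,z):
    c=manip.get_calibration(cam); R=np.array(c['R']);t=np.array(c['t']).ravel()
    r=R.T@np.linalg.inv(c['camera_matrix'])@np.array([u,v,1]); o=-R.T@t; return o+r*(z-o[2])/r[2]
def cloud(cam,d):
    c=manip.get_calibration(cam); K=np.array(c['camera_matrix']);R=np.array(c['R']);t=np.array(c['t']).ravel()
    v,u=np.mgrid[:d.shape[0],:d.shape[1]]
    p=np.stack([(u-K[0,2])/K[0,0]*d,(v-K[1,2])/K[1,1]*d,d],-1)
    w=(p-t)@R; w[d==0]=np.nan; return w
def down(a):  # tool down, tool y (closing) axis at angle a from world x
    y=np.array([np.cos(a),np.sin(a),0]); z=np.array([0,0,-1.]); return np.stack([np.cross(y,z),y,z],1)
E
python3 - <<'E'
from h import *
for c in('scene','top'):
    snap(c,c+'0.png'); k=manip.get_calibration(c); print(c,-np.array(k['R']).T@np.array(k['t']).ravel())
    for n in('stage','stage_knob','ring_spot','cross_spot','pointer_tip','probe','stand','tube','timer','knob_grip'):
        print(n,[(np.round(x['at'],3).tolist(),round(x['confidence'],2)) for x in manip.look_for(c,n)])
print(manip.current_time(),manip.current_tcp_rot())
E
```

```text
scene [-0.41991889 -0.50648991  1.15633172]
stage [([0.439, 0.4, 0.026], 0.71), ([0.47, -0.255, 0.109], 0.65)]
stage_knob []
ring_spot [([0.467, 0.389, 0.088], 0.39)]
cross_spot [([0.467, 0.39, 0.089], 0.51)]
pointer_tip [([0.471, 0.387, 0.09], 0.5)]
probe [([0.287, -0.356, 0.144], 0.79), ([0.469, -0.258, 0.112], 0.7)]
stand [([0.458, -0.269, 0.009], 0.82)]
tube [([0.305, -0.234, 0.024], 0.57)]
timer []
knob_grip [([0.463, -0.264, 0.018], 0.63)]
top [ 0.31822681 -0.01187159  1.39555079]
stage [([0.497, 0.327, 0.018], 0.56)]
stage_knob []
ring_spot []
cross_spot [([0.498, 0.357, 0.095], 0.58)]
pointer_tip [([0.494, 0.358, 0.099], 0.9), ([0.531, 0.244, 0.078], 0.45)]
probe [([0.475, -0.254, 0.146], 0.65), ([0.299, -0.341, 0.174], 0.64)]
stand [([0.468, -0.244, 0.011], 0.95)]
tube [([0.306, -0.227, 0.024], 0.55), ([0.472, -0.252, 0.148], 0.52), ([0.533, 0.241, 0.078], 0.23)]
timer [([0.302, 0.246, 0.019], 0.66), ([0.496, 0.356, 0.094], 0.59)]
knob_grip [([0.532, 0.238, 0.079], 0.73)]
1.1 [[ 9.24236078e-01  3.81821518e-01 -1.87702162e-05]
 [ 3.81821519e-01 -9.24236077e-01  4.31731680e-05]
 [-8.63666451e-07 -4.70690719e-05 -9.99999999e-01]]
```

View pics/scene0.png

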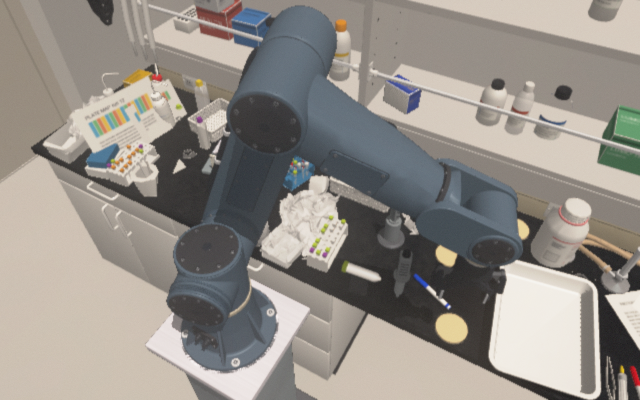

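View pics/top0.png

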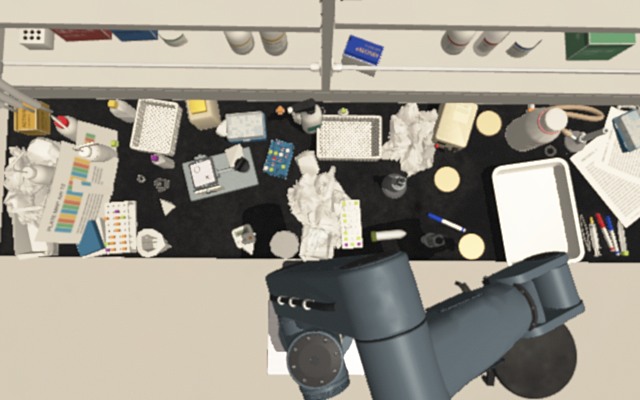

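The top view shows the stage at about (220,172) px with its knob at (238,158). The stand is near (395,185), and a look-alike probe stands near (433,240). I'll enlarge these.

```bash
python3 - <<'E'
from h import *
a=np.load('/tmp/top0.png.npz');s=np.load('/tmp/scene0.png.npz')
im=a['im'][:,:,::-1]
A=cv2.resize(im[140:210,175:265],(450,350),interpolation=cv2.INTER_CUBIC)
B=cv2.resize(im[165:255,370:440],(272,350),interpolation=cv2.INTER_CUBIC)
C=cv2.resize(s['im'][195:305,335:455,::-1],(272,249),interpolation=cv2.INTER_CUBIC)
o=np.zeros((600,722,3),np.uint8);o[:350,:450]=A;o[:350,450:]=B;o[350:599,:272]=C
cv2.imwrite('pics/crop1.png',o)
w=cloud('top',a['d'])
for n,(x,y) in dict(p1=(.472,-.252),p2=(.299,-.345)).items():
    m=(np.hypot(w[...,0]-x,w[...,1]-y)<.05)
    for lo,hi in((.004,.03),(.03,.08),(.08,.1),(.1,.14),(.14,.3)):
        q=w[m&(w[...,2]>lo)&(w[...,2]<hi)]
        if len(q):print(n,lo,len(q),q.mean(0).round(3),np.ptp(q,axis=0).round(3),q[:,2].max().round(3))
E
```

```text
p1 0.004 272 [ 0.47  -0.247  0.01 ] [0.095 0.095 0.025] 0.029
p1 0.03 45 [ 0.468 -0.241  0.056] [0.039 0.033 0.049] 0.08
p1 0.08 87 [ 0.473 -0.249  0.088] [0.042 0.042 0.019] 0.099
p1 0.1 24 [ 0.474 -0.249  0.121] [0.026 0.017 0.039] 0.139
p1 0.14 58 [ 0.476 -0.254  0.154] [0.024 0.026 0.028] 0.168
p2 0.004 56 [ 0.3   -0.338  0.006] [0.093 0.087 0.025] 0.029
p2 0.03 13 [ 0.299 -0.342  0.046] [0.019 0.006 0.026] 0.061
p2 0.1 74 [ 0.299 -0.34   0.115] [0.04  0.031 0.036] 0.138
p2 0.14 161 [ 0.299 -0.346  0.186] [0.035 0.035 0.07 ] 0.21
```

View pics/crop1.png

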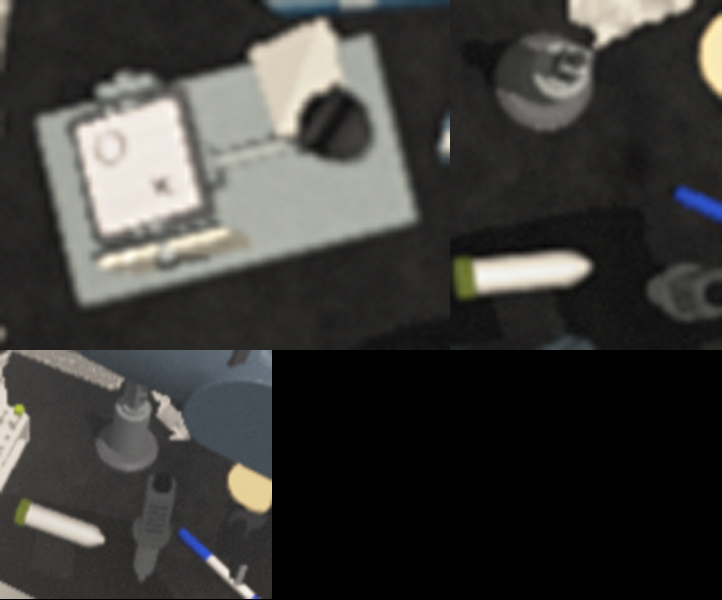

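Crop: the small probe sits in the stand. The look-alike has no such stand and is larger and taller (0.21 m). The ring is on the far-left half of the plate and the cross on the near-right. The knob bar lies about 45° clockwise of world x, and the stage yaw is about +14°. Next I'll fit these numerically.

```bash
python3 - <<'E'
from h import *
a=np.load('/tmp/top0.png.npz');im=a['im'];w=cloud('top',a['d'])
z=w[...,2]; roi=np.zeros(z.shape,bool);roi[140:210,175:265]=1
g=im.astype(int)
m=roi&(z>.01)&(z<.15)&(np.hypot(w[...,0]-.5,w[...,1]-.3)<.16)
r=cv2.minAreaRect(w[m][:,:2].astype(np.float32)*1000);print('base',r,m.sum())
b=roi&(abs(z-.022)<.008); r=cv2.minAreaRect(w[b][:,:2].astype(np.float32)*1000);print('base',r,b.sum(), np.median(z[b]))
c=np.hypot(w[...,0]-.532,w[...,1]-.24)<.05
for lo in(.095,.1,.106):
    q=w[roi&c&(z>lo)&(g.sum(-1)<300)];
    if len(q)<5: print(len(q));continue
    print('bar',lo,len(q),q.mean(0).round(4)); u,s,v=np.linalg.svd(q[:,:2]-q[:,:2].mean(0));print(s,v[0])
q=w[roi&c&(z>.065)&(z<.088)&(g.sum(-1)<300)];print('disc',len(q),q.mean(0),cv2.minEnclosingCircle(q[:,:2].astype(np.float32)))
pl=roi&(g.min(-1)>190)&(z>.06)&(np.hypot(w[...,0]-.5,w[...,1]-.357)<.06)
q=w[pl];mm=q.mean(0);v=np.linalg.svd(q-mm)[2];print('plate',len(q),mm,v[2],cv2.minAreaRect(q[:,:2].astype(np.float32)*1000))
for y0 in range(146,176,2): print(' '.join('%3d'%(1000*z[y0,x]) if z[y0,x]==z[y0,x] else ' --' for x in range(224,254,2)))
E
```

```text
base ((505.26953125, 307.34442138671875), (203.32940673828125, 270.1077575683594), 17.020137786865234) 2853
base ((526.5799560546875, 314.1820983886719), (157.8782958984375, 267.37066650390625), 15.48052978515625) 1501 0.022020194192736414
bar 0.095 68 [0.529  0.2442 0.1132]
[0.09775267 0.029981  ] [-0.83292287  0.55338909]
bar 0.1 63 [0.5293 0.2444 0.1144]
[0.09344836 0.02875156] [-0.82986581  0.55796302]
bar 0.106 55 [0.5295 0.2448 0.1161]
[0.08687699 0.02681514] [-0.83019344  0.55747542]
disc 85 [0.52491135 0.23830777 0.07833102] ((0.5295212864875793, 0.24413320422172546), 0.022182714194059372)
plate 428 [0.49630727 0.36262339 0.09761238] [-0.11038253  0.23921183  0.96467269] ((488.9753723144531, 360.9977111816406), (91.71873474121094, 68.15885162353516), 16.55123519897461)
  3   0   3   4  -1  27  23  34  22   0  -3   6   4  -1   1
 -1  -1  -2  28  24  27  35  29  27  25  21  17  21   0   0
  5  28  25  30  30  36  36  27  28  18  26  21  26   4  -1
  1  32  33  35  36  37  39  38  31  21  24  24  22  13  -2
 19  38  38  37  42  42  39  38  34  30  23  24  21  22   0
 24  23  37  37  44  37  38  34  32 113  25  19  22  20   2
 25  23  40  48  46  48  42  76 116 117 111  30  21  21  -3
 21  29  46  45  47  49  76 115 115 117  97  80  28  21  20
 24  24  21  54  53  73  84 111 113 104  80  78  75  16  17
 27  25  20  52  --  81 115 121 110  86  79  79  69  21  21
 16  22  21  63  58 119 118 112  98  78  78  77  75  22  21
 18  47  49  50  59  53 120 101  79  74  76  77  45  13  24
 59  58  53  55  22  17  23  85  78  76  75  74  29  22  25
 22  --  18  26  24  26  27  24  24  19  32  23  20  13  20
 25  23  22  22  27  23  25  21  28  24  23  25  20  20  21
```

```bash
python3 - <<'E'
from h import *
a=np.load('/tmp/top0.png.npz');w=cloud('top',a['d'])
for lo in(.55,.6,.65,.7,.75):
    q=w[(w[...,0]>lo)&(w[...,0]<lo+.05)&(abs(w[...,1])<.5)];print(lo,np.nanmax(q[:,2]).round(3))
yaw=np.deg2rad(15.5);bar=np.deg2rad(-33.8);K=np.array([.5295,.2443,0])
p=manip.current_ee_pos()
manip.move_l([p[0],p[1],.36])
best=None
for k in(0,1,-1):
    s=bar+np.pi/2+k*np.pi
    A=manip.inverse_kinematics(K+[0,0,.2],down(s));B=manip.inverse_kinematics(K+[0,0,.085],down(s+yaw-bar))
    print(k,None if A is None else np.round(A,2),None if B is None else np.round(B,2))
E
```

```text
0.55 0.114
0.6 0.099
0.65 0.24
0.7 0.7
0.75 0.617
0 [ 0.35  0.44  1.6  -0.    1.1  -0.63] [ 0.35  0.59  1.68 -0.    0.87 -1.49]
1 [ 0.35  0.44  1.6  -0.    1.1   2.51] [ 0.35  0.59  1.68 -0.    0.87  1.65]
-1 [ 0.35  0.44  1.6  -0.    1.1   2.51] [ 0.35  0.59  1.68 -0.    0.87  1.65]
```

```bash
python3 - <<'E'
from h import *
yaw=np.deg2rad(15.5);bar=np.deg2rad(-33.8);K=np.array([.5295,.2443,0]);s=bar+np.pi/2
manip.move_ptp([.42,.0,.36],down(s)); manip.move_ptp(K+[0,0,.25],down(s))
manip.set_gripper(.5,30)
manip.move_l(K+[0,0,.087],max_speed=.12); print(manip.current_force())
manip.set_gripper(0,30); print('closed',manip.current_grip_width(),manip.current_grip_force(),manip.current_force(),manip.current_time())
for f in np.linspace(0,1,9)[1:]: manip.move_ptp(K+[0,0,.087],down(s+f*(yaw-bar)))
print(manip.current_force(),manip.current_ft_torque(),manip.current_grip_width(),manip.current_time())
snap('scene','s1.png');im,d=snap('top','t1.png')
w=cloud('top',d);g=im.astype(int);z=w[...,2]
pl=(g.min(-1)>190)&(z>.06)&(z<.13)&(np.hypot(w[...,0]-.496,w[...,1]-.36)<.06)
q=w[pl];mm=q.mean(0);v=np.linalg.svd(q-mm)[2];print('plate',len(q),mm,v[2],cv2.minAreaRect(q[:,:2].astype(np.float32)*1000))
s=cv2.imread('pics/s1.png')
u,v=proj('scene',[.45,.33,.06]).astype(int);print(u,v)
A=cv2.resize(s[max(v-40,0):v+40,max(u-50,0):u+50],(500,400),interpolation=cv2.INTER_CUBIC)
u,v=proj('top',[.5,.33,.06]).astype(int)
B=cv2.resize(im[v-40:v+40,u-25:u+25,::-1],(250,400),interpolation=cv2.INTER_CUBIC)
cv2.imwrite('pics/c2.png',np.hstack([A,B]))
E
```

```text
[-0.01320392 -0.47407734  0.69136939]
closed 0.13477147565635694 34.97447490692139 [2.64817663 4.35880075 0.51806741] 7.5833
[ 4.22865564  8.28987856 -0.90321809] [ 1.19412468 -0.5139867   0.02215514] 0.1345128994534021 9.5833
plate 0 [nan nan nan] [0. 0. 1.] ((0.0, 0.0), (0.0, 0.0), 0.0)
226 164<stdin>:12: RuntimeWarning: Mean of empty slice.
  ret = um.true_divide(
```

View pics/c2.png

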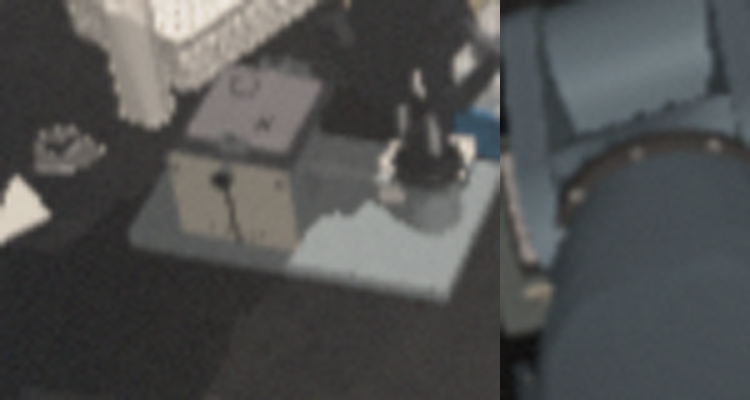

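The pointer hangs clear and close to vertical, running from about (222,180) to (240,240) in the crop. I'll measure the tilt numerically.

```bash
python3 - <<'E'
from h import *
a=np.load('/tmp/s1.png.npz');im=a['im'];w=cloud('scene',a['d']);g=im.astype(int);z=w[...,2]
y=np.deg2rad(15.5);ex=np.array([np.cos(y),np.sin(y),0]);ey=np.array([-np.sin(y),np.cos(y),0])
O=np.array([.5295,.2443,0])+85*.001*ey
P=O+.035*ey
L=(w-O)@np.stack([ex,ey,[0,0,1]],1)
m=(abs(L[...,1]-.035)<.033)&(abs(L[...,0])<.033)&(z>.075)&(z<.12)
q=L[m];mm=np.median(q,0);A=np.c_[q[:,:2],np.ones(len(q))]
for _ in range(4):
    c=np.linalg.lstsq(A,q[:,2],rcond=None)[0];k=abs(A@c-q[:,2])<.006;A,q=A[k],q[k]
print('plate n',len(q),'slopes x,y',c,'=> tilt',np.arctan(c[1]),mm)
# pointer: rendered predictions for tilt values
u0,v0=(226-50,164-40)
sc=L[(abs(L[...,1]-.035)<.05)&(z>.035)&(z<.08)&(L[...,0]<-.03)];print('scale x',np.median(sc[:,0]))
for X in(-.048,-.06):
  for t in(-.3,-.1,0,.1,.3):
    f=lambda r:(proj('scene',P+X*ex+r*np.sin(t)*ey+np.array([0,0,.085-r*np.cos(t)]))-[u0,v0])*5
    print(X,t,f(0).round(),f(.05).round())
# black pixels on scale
roi=[(int(u),int(v)) for v in range(154,180) for u in range(205,240) if g[v,u].sum()<200 and -.09<L[v,u,0]<-.035 and .02<z[v,u]<.1]
print([((u-u0)*5,(v-v0)*5,int(g[v,u].sum()),L[v,u].round(3).tolist()) for u,v in roi])
E
```

```text
plate n 253 slopes x,y [ 0.00599837 -0.00921036  0.0986198 ] => tilt -0.00921010235480626 [-0.00164747  0.03451773  0.09826454]
scale x -0.05301967435857776
-0.048 -0.3 [229. 164.] [260. 220.]
-0.048 -0.1 [229. 164.] [247. 220.]
-0.048 0 [229. 164.] [240. 219.]
-0.048 0.1 [229. 164.] [233. 218.]
-0.048 0.3 [229. 164.] [219. 213.]
-0.06 -0.3 [222. 176.] [254. 232.]
-0.06 -0.1 [222. 176.] [240. 232.]
-0.06 0 [222. 176.] [233. 231.]
-0.06 0.1 [222. 176.] [226. 230.]
-0.06 0.3 [222. 176.] [212. 225.]
[(255, 155, 197, [-0.046, 0.016, 0.096]), (290, 155, 191, [-0.039, -0.006, 0.094]), (280, 160, 193, [-0.039, 0.002, 0.088]), (215, 175, 161, [-0.063, 0.039, 0.088]), (220, 175, 155, [-0.065, 0.034, 0.091]), (225, 175, 187, [-0.062, 0.032, 0.088]), (215, 180, 164, [-0.059, 0.041, 0.08]), (220, 180, 145, [-0.063, 0.035, 0.084]), (225, 180, 176, [-0.064, 0.031, 0.086]), (220, 185, 192, [-0.065, 0.035, 0.082])]
```

```bash
python3 - <<'E'
from h import *
ims=[];sl=[]
y=np.deg2rad(15.5);ex=np.array([np.cos(y),np.sin(y),0]);ey=np.array([-np.sin(y),np.cos(y),0])
O=np.array([.5295,.2443,0])+.085*ey;P=O+.035*ey
for i in range(10):
    im,d=manip.grab_frame('scene');ims.append(im.astype(float))
    w=cloud('scene',d);L=(w-O)@np.stack([ex,ey,[0,0,1]],1)
    q=L[(abs(L[...,1]-.035)<.033)&(abs(L[...,0])<.033)&(L[...,2]>.075)&(L[...,2]<.12)];A=np.c_[q[:,:2],np.ones(len(q))]
    for _ in range(4):
        c=np.linalg.lstsq(A,q[:,2],rcond=None)[0];k=abs(A@c-q[:,2])<.008;A,q=A[k],q[k]
    sl.append(c)
print(np.mean(sl,0),np.std(sl,0))
I=np.mean(ims,0);G=I.sum(-1)
for v in range(158,176):
    r=G[v,212:236];b=np.maximum(0,np.median(r)-r-60)
    print(v,round(212+(b*np.arange(24)).sum()/max(b.sum(),1),2),r.astype(int)[0:18])
for t in(-.1,0,.1): print(t,[proj('scene',P-.064*ex+r*np.sin(t)*ey+np.array([0,0,.085-r*np.cos(t)])).round(2) for r in(0,.05)])
A=cv2.resize(np.clip(I[145:185,203:245,::-1]*1.2,0,255).astype(np.uint8),(630,600),interpolation=cv2.INTER_CUBIC)
cv2.imwrite('pics/c3.png',A)
E
```

```text
[0.00980287 0.00644793 0.09788753] [0.00720432 0.0050226  0.00024424]
158 224.86 [360 364 361 363 363 356 316 259 233 249 305 360 364 368 369 362 355 345]
159 221.6 [362 361 362 365 362 345 247 166 160 189 270 357 365 363 367 368 369 369]
160 221.46 [364 362 363 360 361 345 240 159 143 177 285 360 365 367 366 367 367 370]
161 222.73 [365 361 362 362 362 357 312 251 186 199 329 363 368 367 366 369 369 370]
162 226.18 [363 362 362 362 363 364 357 334 295 235 344 362 366 368 368 369 369 369]
163 227.22 [361 362 362 364 364 364 363 362 343 252 307 359 367 365 369 369 368 367]
164 225.86 [358 361 361 364 365 367 365 366 349 261 273 357 366 366 369 368 365 367]
165 227.18 [358 361 360 365 363 365 367 367 360 313 257 356 367 368 367 367 366 367]
166 225.86 [357 364 366 363 363 365 364 368 367 338 244 353 368 367 367 369 369 369]
167 225.01 [348 364 365 366 366 365 360 364 365 343 243 348 368 368 369 370 370 370]
168 223.32 [330 362 365 367 364 359 338 360 363 344 253 308 364 370 370 371 371 371]
169 222.64 [312 355 359 361 362 355 326 360 360 320 259 272 356 367 367 367 363 369]
170 223.0 [282 309 321 324 336 344 341 358 353 315 306 267 328 359 341 355 328 362]
171 223.0 [265 268 274 281 289 303 307 315 321 314 324 252 286 347 319 352 338 362]
172 212.0 [263 264 265 268 270 269 270 273 282 289 293 258 272 314 304 334 346 361]
173 212.0 [258 260 261 264 265 265 266 269 272 272 274 267 267 279 282 295 302 312]
174 212.0 [237 252 256 252 258 259 263 266 269 270 268 268 270 272 272 272 273 274]
175 212.51 [182 196 205 204 220 231 239 254 257 259 262 265 268 270 269 271 271 271]
-0.1 [array([219.98, 160.06]), array([223.64, 171.22])]
0 [array([219.98, 160.06]), array([222.25, 171.03])]
0.1 [array([219.98, 160.06]), array([220.84, 170.73])]
```

View pics/c3.png

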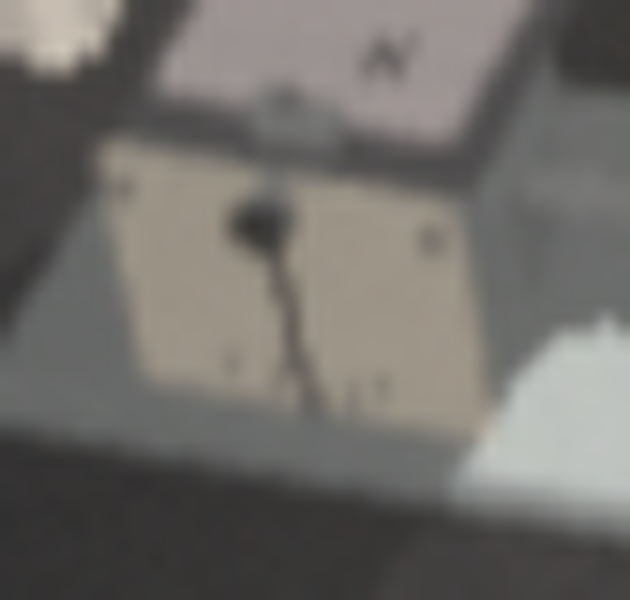

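Ticks show at about x=230 to 385 in the crop, so the middle falls near 307. The pointer end is at about (310,405), so the tilt is 0 to -0.04 rad. I'll nudge the knob slightly anticlockwise, let go, and check from both cameras, using the base surface as the level reference.

```bash
cat > tilt.py <<'E'
from h import *
y=np.deg2rad(15.5);ex=np.array([np.cos(y),np.sin(y),0]);ey=np.array([-np.sin(y),np.cos(y),0])
O=np.array([.5295,.2443,0])+.085*ey
def fit(q):
    A=np.c_[q[:,:2],np.ones(len(q))]
    for _ in range(5):
        c=np.linalg.lstsq(A,q[:,2],rcond=None)[0];k=abs(A@c-q[:,2])<.008;A,q=A[k],q[k]
    return c
def measure(cam,n=6):
    r=[];b=[]
    for i in range(n):
        im,d=manip.grab_frame(cam);w=cloud(cam,d);L=(w-O)@np.stack([ex,ey,[0,0,1]],1)
        r.append(fit(L[(abs(L[...,1]-.035)<.031)&(abs(L[...,0])<.031)&(L[...,2]>.07)&(L[...,2]<.125)]))
        b.append(fit(L[(abs(L[...,1])<.11)&(abs(L[...,0])<.062)&(abs(L[...,2]-.022)<.010)]))
    print(cam,'plate',np.mean(r,0).round(4),'base',np.mean(b,0).round(4))
    return im
E
python3 - <<'E'
from tilt import *
yaw=np.deg2rad(15.5);K=np.array([.5295,.2443,0]);s=yaw+np.pi/2
manip.move_ptp(K+[0,0,.087],down(s+.07)); manip.dwell(.4)
manip.set_gripper(.5); manip.move_l(K+[0,0,.25],max_speed=.25)
manip.set_gripper(1.0)
manip.move_ptp([.40,-.1,.36],down(np.pi/2))
for c in('scene','top'):
    im=measure(c); cv2.imwrite(f'pics/{c}4.png',im[:,:,::-1])
    for n in('ring_spot','cross_spot','level_mark','pointer_tip','stand','probe_grip','stand_mouth'): print(n,[(np.round(x['at'],3).tolist(),round(x['confidence'],2)) for x in manip.look_for(c,n)])
print(manip.current_time())
im=cv2.imread('pics/top4.png');s=cv2.imread('pics/scene4.png')
cv2.imwrite('pics/c4.png',np.hstack([cv2.resize(im[140:210,175:265],(400,311),interpolation=cv2.INTER_CUBIC),cv2.resize(s[137:192,195:265],(396,311),interpolation=cv2.INTER_CUBIC)]))
E
```

```text
scene plate [0.0069 0.0287 0.0972] base [0.0039 0.0012 0.0225]
ring_spot [([0.463, -0.266, 0.016], 0.72), ([0.486, 0.357, 0.096], 0.58)]
cross_spot [([0.487, 0.357, 0.098], 0.95)]
level_mark [([0.491, 0.324, 0.039], 0.7)]
pointer_tip [([0.49, 0.35, 0.101], 0.87)]
stand []
probe_grip [([0.281, -0.357, 0.144], 0.59), ([0.469, -0.258, 0.126], 0.54)]
stand_mouth [([0.464, -0.262, 0.016], 0.94), ([0.523, 0.24, 0.084], 0.46)]
top plate [0.0058 0.0265 0.0972] base [ 0.007  -0.0014  0.0222]
ring_spot [([0.497, 0.361, 0.096], 0.91)]
cross_spot [([0.498, 0.358, 0.094], 0.8)]
level_mark [([0.503, 0.328, 0.024], 0.9)]
pointer_tip [([0.496, 0.356, 0.098], 0.79), ([0.533, 0.241, 0.079], 0.46)]
stand []
probe_grip [([0.298, -0.34, 0.172], 0.75)]
stand_mouth [([0.496, 0.361, 0.099], 0.49)]
15.275
```

View pics/c4.png

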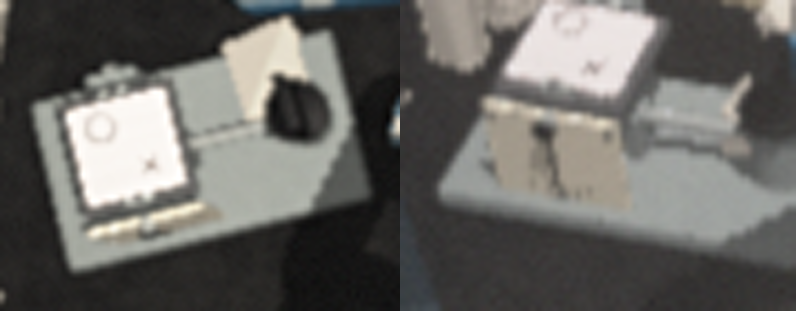

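The plate is level to about +0.025 rad, and both cameras agree. Next I'll locate the ring and the probe from averaged frames with the arm aside.

```bash
python3 - <<'E'
from tilt import *
manip.move_ptp([.36,.14,.40],down(np.pi/2))
av={}
for c in('scene','top'):
    F=[manip.grab_frame(c) for _ in range(8)]
    I=np.mean([f[0] for f in F],0); D=np.median([f[1] for f in F],0); av[c]=I; W=cloud(c,D); np.savez('/tmp/av_'+c,I=I,D=D)
    R=O+.017*ex+.049*ey+[0,0,.098]; u,v=proj(c,R); print(c,'ring pred',R.round(4),u.round(1),v.round(1))
    G=I.sum(-1); u0,v0=int(round(u)),int(round(v)); p=G[v0-7:v0+8,u0-7:u0+8]; b=np.maximum(0,np.percentile(p,80)-p-40)
    vv,uu=np.mgrid[-7:8,-7:8]; 
    for _ in range(8):
        cu,cv=(0,0) if _==0 else (cu,cv); m=np.hypot(uu-cu,vv-cv)<5.5; cu,cv=(b*uu*m).sum()/(b*m).sum(),(b*vv*m).sum()/(b*m).sum()
    print('ring meas',u0+cu,v0+cv,world(c,u0+cu,v0+cv,.0985).round(4))
    print(p.astype(int)[::1] if c=='top' else '')
    z=W[...,2];m=np.hypot(W[...,0]-.473,W[...,1]-.252)<.05
    q=W[m&(z>.15)];print('cap',len(q),q.mean(0).round(4),np.median(q[:,2]).round(4),'rect',cv2.minAreaRect(q[:,:2].astype(np.float32)*1000))
    q=W[m&(z<.02)&(z>.005)];print('foot',len(q),cv2.minEnclosingCircle(q[:,:2].astype(np.float32)))
    q=W[m&(z>.08)&(z<.097)];print('mouth',len(q),cv2.minEnclosingCircle(q[:,:2].astype(np.float32)))
out=[]
for c,P in(('scene',[.473,-.252,.12]),('top',[.473,-.252,.1])):
    u,v=proj(c,P).round().astype(int); out.append(cv2.resize(np.clip(av[c][v-20:v+21,u-20:u+21,::-1]*1.3,0,255).astype(np.uint8),(400,400),interpolation=cv2.INTER_CUBIC)); print(u,v)
cv2.imwrite('pics/c5.png',np.hstack(out)); print(manip.current_time())
E
```

```text
scene ring pred [0.5101 0.378  0.098 ] 224.4 140.7
ring meas 221.4231776375798 145.68577455153542 [0.4843 0.3709 0.0985]

cap 0 [nan nan nan] nan rect ((0.0, 0.0), (0.0, 0.0), 0.0)
foot 65 ((0.46306920051574707, 0.2497977912425995), 0.047647956758737564)
mouth 16 ((0.5103228688240051, 0.23681169748306274), 0.0056394049897789955)
top ring pred [0.5101 0.378  0.098 ] 197.4 169.2
ring meas 199.88156464558554 174.11764819649937 [0.4945 0.3695 0.0985]
[[262 314 346 302 260 286 378 494 507 520 616 701 705 704 725]
 [276 308 375 418 429 491 606 700 705 706 723 739 738 737 736]
 [399 496 610 699 709 706 709 727 731 735 736 737 735 735 736]
 [634 715 728 741 734 713 677 681 694 712 731 737 737 737 736]
 [728 752 740 729 687 660 683 709 705 682 706 732 736 734 732]
 [685 742 740 723 651 671 721 735 731 699 663 707 729 731 731]
 [561 722 741 722 641 693 734 739 740 716 642 697 733 735 734]
 [452 709 741 720 634 688 734 741 741 712 640 702 738 742 744]
 [411 711 747 727 647 648 705 728 726 668 652 721 738 738 741]
 [373 657 739 739 704 646 639 658 652 589 669 719 667 604 592]
 [330 568 734 751 734 702 687 669 567 478 535 565 484 427 420]
 [270 453 703 736 667 586 571 552 465 409 416 421 407 397 399]
 [212 304 516 569 486 427 422 422 408 398 399 401 404 405 407]
 [204 214 347 412 405 396 398 399 402 405 404 406 408 408 410]
 [221 197 280 373 402 403 402 404 407 406 409 409 410 411 413]]
cap 0 [nan nan nan] nan rect ((0.0, 0.0), (0.0, 0.0), 0.0)
foot 9 ((0.5004659295082092, 0.2622533142566681), 0.03157104179263115)
mouth 7 ((0.5143956542015076, 0.23838922381401062), 0.0057612257078289986)
393 212
398 183
17.05<stdin>:15: RuntimeWarning: Mean of empty slice.
  ret = um.true_divide(
  return _methods._mean(a, axis=axis, dtype=dtype,
  ret = ret.dtype.type(ret / rcount)
```

View pics/c5.png

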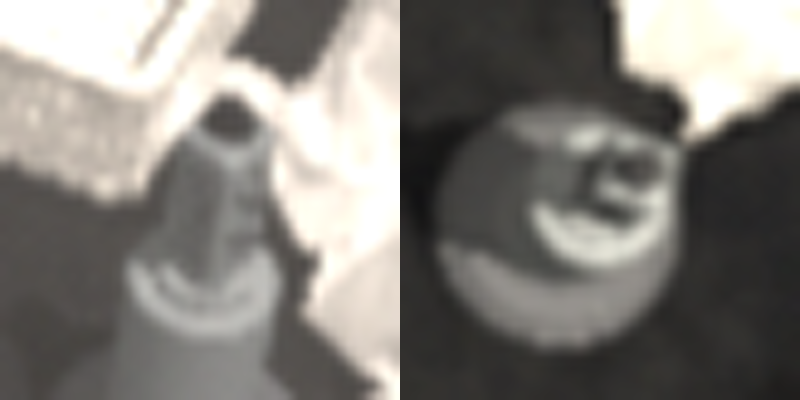

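In the crop, the left panel shows the grip edge-on to the scene camera: corner near x=222, sides at 170 and 268. That puts the grip yaw at about 64° (mod 90). I'll refine the probe centre and the ring from the saved frames, after fixing a sign slip in my script.

```bash
python3 - <<'E'
from tilt import *
from scipy.optimize import minimize
th=np.linspace(0,2*np.pi,60,endpoint=False)
for c in('scene','top'):
    a=np.load(f'/tmp/av_{c}.npz');I,D=a['I'],a['D'];G=I.sum(-1).astype(np.float32);W=cloud(c,D);z=W[...,2]
    R=O+.017*ex+.049*ey+[0,0,.0985]
    def cost(p,full=0):
        s=0
        for r,wt in((.00975,1),(.0055,-.4),(.014,-.4)):
            uv=np.array([proj(c,R+(p[0]+r*np.cos(t))*ex+(p[1]+r*np.sin(t))*ey) for t in th]).astype(np.float32)
            s+=wt*np.minimum(700 if c=='top' else 2000,cv2.remap(G,uv[:,0],uv[:,1],cv2.INTER_LINEAR)).mean()
        return s
    g=[(cost((x,y_)),x,y_) for x in np.arange(-.008,.0081,.002) for y_ in np.arange(-.008,.0081,.002)]
    r=minimize(cost,min(g)[1:],method='Nelder-Mead',options=dict(xatol=1e-4,initial_simplex=[np.array(min(g)[1:])+d for d in([0,0],[.001,0],[0,.001])]))
    print(c,'ring off',r.x,(R+r.x[0]*ex+r.x[1]*ey).round(4))
    d=np.hypot(W[...,0]-.473,W[...,1]+.252)
    for nm,lo,hi in(('cap',.155,.17),('mouth',.08,.1),('foot',.004,.02)):
        q=W[(d<.055)&(z>lo)&(z<hi)]
        if len(q): print(nm,len(q),np.median(q,0).round(4),cv2.minEnclosingCircle(q[:,:2].astype(np.float32)),cv2.minAreaRect(q[:,:2].astype(np.float32)*1000))
    # dark cap pixels
    u,v=proj(c,[.473,-.252,.16]).round().astype(int);m=(abs(np.arange(640)-u)<8)[None]&(abs(np.arange(400)-v)<8)[:,None]&(G<200)&(z>.14)
    vv,uu=np.nonzero(m);print('darkcap',len(vv),world(c,uu.mean(),vv.mean(),.16).round(4)) if len(vv) else 0
    m=(W[...,0]>.48)&(W[...,0]<.62)&(abs(W[...,1]+.29)<.07)&(d>.045);print('nearby max z',np.nanmax(z[m]), W[m][np.nanargmax(z[m])])
E
```

```text
Traceback (most recent call last):
  File "h.py", line 6, in proj
    c=manip.get_calibration(cam); p=np.array(c['R'])@np.array(P)+np.array(c['t']).ravel(); q=np.array(c['camera_matrix'])@p; return q[:2]/q[2]
ValueError: time passes only in moves, steps and waits
```

```bash
sed -i 's/manip.get_calibration(cam)/cal(cam)/' h.py; sed -i '2a import functools\ncal=functools.cache(lambda n: manip.get_calibration(n))' h.py
cat > loc.py <<'E'
from tilt import *
from scipy.optimize import minimize
print(manip.current_time())
th=np.linspace(0,2*np.pi,60,endpoint=False)
for c in('scene','top'):
    a=np.load(f'/tmp/av_{c}.npz');I,D=a['I'],a['D'];G=I.sum(-1).astype(np.float32);W=cloud(c,D);z=W[...,2]
    R=O+.017*ex+.049*ey+[0,0,.0985]
    def cost(p):
        s=0
        for r,wt in((.00975,1),(.0055,-.4),(.014,-.4)):
            uv=np.array([proj(c,R+(p[0]+r*np.cos(t))*ex+(p[1]+r*np.sin(t))*ey) for t in th]).astype(np.float32)
            s+=wt*cv2.remap(G,uv[:,0],uv[:,1],cv2.INTER_LINEAR).mean()
        return s
    g=[(cost((x,y_)),x,y_) for x in np.arange(-.008,.0081,.002) for y_ in np.arange(-.008,.0081,.002)]
    r=minimize(cost,min(g)[1:],method='Nelder-Mead',options=dict(xatol=1e-4,initial_simplex=[np.array(min(g)[1:])+d for d in([0,0],[.001,0],[0,.001])]))
    print(c,'ring off',r.x,(R+r.x[0]*ex+r.x[1]*ey).round(4))
    d=np.hypot(W[...,0]-.473,W[...,1]+.252)
    for nm,lo,hi in(('cap',.155,.17),('mouth',.08,.1),('foot',.004,.02)):
        q=W[(d<.055)&(z>lo)&(z<hi)]
        if len(q): print(nm,len(q),np.median(q,0).round(4),cv2.minEnclosingCircle(q[:,:2].astype(np.float32)),cv2.minAreaRect(q[:,:2].astype(np.float32)*1000))
    u,v=proj(c,[.473,-.252,.16]).round().astype(int);m=(abs(np.arange(640)-u)<8)[None]&(abs(np.arange(400)-v)<8)[:,None]&(G<200)&(z>.14)
    vv,uu=np.nonzero(m);print('darkcap',len(vv),world(c,uu.mean(),vv.mean(),.16).round(4)) if len(vv) else 0
    m=(W[...,0]>.48)&(W[...,0]<.62)&(abs(W[...,1]+.29)<.07)&(d>.045);print('nearby max z',np.nanmax(z[m]), W[m][np.nanargmax(z[m])])
E
python3 loc.py
```

```text
17.05
scene ring off [-0.02674267 -0.0032578 ] [0.4852 0.3677 0.0985]
cap 21 [ 0.4737 -0.2558  0.1592] ((0.47369080781936646, -0.2560153901576996), 0.006301389541476965) ((474.669921875, -255.96188354492188), (13.248838424682617, 11.271464347839355), 63.66128158569336)
mouth 119 [ 0.4649 -0.2609  0.0867] ((0.4740847945213318, -0.2564886510372162), 0.022650016471743584) ((470.583251953125, -257.508056640625), (36.630680084228516, 44.10072326660156), 10.233255386352539)
foot 295 [ 0.4577 -0.2648  0.0092] ((0.4751128852367401, -0.25615420937538147), 0.04248394817113876) ((470.9037170410156, -257.88055419921875), (73.89995574951172, 83.03868865966797), 15.364225387573242)
darkcap 10 [ 0.4692 -0.2572  0.16  ]
nearby max z 0.05408525980073461 [ 0.57876974 -0.23177544  0.05408526]
top ring off [2.98010152e-03 6.10152595e-05] [0.5129 0.3788 0.0985]
cap 21 [ 0.4759 -0.2549  0.1596] ((0.47671452164649963, -0.2553721070289612), 0.0073140813037753105) ((475.79638671875, -254.79690551757812), (11.889183044433594, 11.510554313659668), 0.8829024434089661)
mouth 86 [ 0.469  -0.2463  0.0867] ((0.47697120904922485, -0.2548929750919342), 0.022438786923885345) ((475.2165832519531, -251.47348022460938), (44.143150329589844, 35.127464294433594), 28.483335494995117)
foot 266 [ 0.4644 -0.2433  0.0094] ((0.4779936671257019, -0.2491481602191925), 0.04734586924314499) ((476.1694641113281, -254.73562622070312), (82.21632385253906, 79.80493927001953), 34.30474090576172)
darkcap 13 [ 0.4761 -0.2493  0.16  ]
nearby max z 0.05560229168091767 [ 0.56737895 -0.23249528  0.05560229]
```

```bash
python3 - <<'E'
from tilt import *
C=np.array([.4755,-.2557,0]); T=np.array([.5115,.3785,0])
manip.move_ptp([.42,-.05,.38],down(np.pi/2))
for a in(64.5,-25.5,154.5,244.5):
    A=manip.inverse_kinematics(C+[0,0,.25],down(np.deg2rad(a)));B=manip.inverse_kinematics(T+[0,0,.2],down(np.deg2rad(a)))
    print(a,A is not None and np.round(A,2),B is not None and np.round(B,2))
a=np.deg2rad(64.5)
manip.move_ptp(C+[0,0,.25],down(a)); manip.set_gripper(.6,40)
manip.move_l(C+[0,0,.105],max_speed=.12); print(manip.current_force())
manip.set_gripper(0,40); manip.dwell(.2)
print('closed',manip.current_grip_width()*85,manip.current_grip_force(),manip.current_force(),manip.current_ft_torque(),manip.current_time())
snap('scene','s6.png');snap('top','t6.png')
E
```

```text
64.5 [-0.58  0.31  1.66 -0.    1.17 -1.71] [ 0.56  0.54  1.44 -0.    1.16 -0.56]
-25.5 [-0.58  0.31  1.66 -0.    1.17 -0.13] [ 0.56  0.54  1.44 -0.    1.16  1.01]
154.5 False [ 0.56  0.54  1.44 -0.    1.16 -2.13]
244.5 [-0.58  0.31  1.66 -0.    1.17  1.44] [ 0.56  0.54  1.44 -0.    1.16  2.58]
[-0.28864018 -0.90337778  0.36723661]
closed 22.491727528727726 39.15048412978649 [-1.72668572  0.43782512  5.98071695] [0.12031962 0.16321319 0.00023835] 21.2
```

The grip is square at 22.5 mm width. Lifting straight up, then carrying it over.

```bash
python3 - <<'E'
from tilt import *
C=np.array([.4755,-.2557,0]); T=np.array([.5115,.3785,0]);a=np.deg2rad(64.5)
manip.move_l(C+[0,0,.125],max_speed=.05);print(manip.current_force(),manip.current_grip_width()*85)
manip.move_l(C+[0,0,.30],max_speed=.12); manip.dwell(.2);print(manip.current_force(),manip.current_ft_torque(),manip.current_grip_width()*85)
for p in([.42,0,.34],[.44,.2,.34]): manip.move_ptp(p,down(a))
manip.move_ptp(T+[0,0,.25],down(a)); manip.dwell(.2)
print(manip.current_force(),manip.current_ee_pos(),manip.current_time())
I={}
for c in('scene','top'):
    F=[manip.grab_frame(c) for _ in range(5)]; I[c]=np.mean([f[0] for f in F],0);D=np.median([f[1] for f in F],0);np.savez('/tmp/av2_'+c,I=I[c],D=D)
measure('scene',2)
print('tip pred',proj('scene',T+[0,0,.161]),'ring',proj('scene',T+[0,0,.098]))
u,v=proj('scene',T+[0,0,.16]).round().astype(int);print(u,v)
cv2.imwrite('pics/c7.png',cv2.resize(I['scene'][max(0,v-40):v+40,u-50:u+50,::-1].astype(np.uint8),None,fx=7,fy=7,interpolation=cv2.INTER_CUBIC))
E
```

```text
[ 0.38541767  0.06380173 -0.92701618] 22.418056525074263
[-0.3311629   0.71216839 -1.01694626] [-0.00782906 -0.07195747 -0.02259286] 22.24598015199064
[-0.42147096 -0.51783443 -0.65584938] [0.51192154 0.37749494 0.25133253] 26.5667
scene plate [0.0053 0.023  0.0976] base [-0.0015  0.0029  0.0225]
tip pred [221.74085305 125.73376073] ring [224.53295376 140.43636229]
222 126
```

View pics/c7.png

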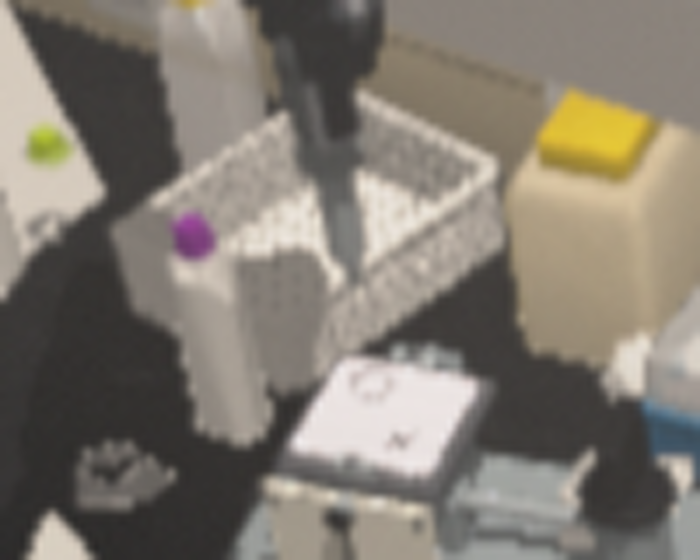

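The tip is at crop (354,282), as predicted, and the ring at (372,382) agrees to under 1 mm relative. The tilt is about 0.02. Descending with force feedback.

```bash
python3 - <<'E'
from tilt import *
T=np.array([.5115,.3785,0])
def F():
    r=[]
    for _ in range(6): manip.dwell(.03); r.append(manip.current_force())
    return np.mean(r,0)
print(manip.current_time())
manip.move_l(T+[0,0,.2],max_speed=.06); manip.dwell(.2); f0=F(); print(f0,manip.current_ee_pos())
z=.194
while z>.178:
    manip.move_l(T+[0,0,z],max_speed=.02); f=F()-f0; e=manip.current_ee_pos(); print(round(z,4),f.round(2),e.round(4))
    if f[2]>3.1: break
    z-=.001
manip.dwell(.3);f=F()-f0;print(f,manip.current_ft_torque(),manip.current_grip_width()*85,manip.current_time())
A=[manip.grab_frame('scene')[0] for _ in range(5)];I=np.mean(A,0)
measure('scene',3)
u,v=proj('scene',T+[0,0,.12]).round().astype(int)
cv2.imwrite('pics/c8.png',cv2.resize(I[v-28:v+28,u-35:u+35,::-1].astype(np.uint8),None,fx=10,fy=10,interpolation=cv2.INTER_CUBIC))
E
```

```text
27.1667
[-0.046857   -0.04869112 -0.80200932] [0.5115061  0.37852199 0.20009267]
0.194 [ 0.09  0.28 -0.09] [0.5115 0.3785 0.1941]
0.193 [ 0.14 -0.25 -0.17] [0.5115 0.3785 0.193 ]
0.192 [ 0.1  -0.11 -0.1 ] [0.5115 0.3785 0.192 ]
0.191 [-0.2   0.24 -0.47] [0.5115 0.3785 0.191 ]
0.19 [ 0.12 -0.08 -0.57] [0.5115 0.3785 0.19  ]
0.189 [-0.25  0.17  1.34] [0.5115 0.3785 0.1891]
0.188 [-0.13  0.12  1.69] [0.5115 0.3785 0.188 ]
0.187 [-0.16  0.18  1.82] [0.5115 0.3785 0.187 ]
0.186 [-0.05  0.24  2.48] [0.5115 0.3785 0.1861]
0.185 [ 0.13 -0.12  3.04] [0.5115 0.3785 0.185 ]
0.184 [-0.04  0.01  3.56] [0.5115 0.3785 0.184 ]
[-0.25526331  0.43818623  3.83049106] [0.03857901 0.03650134 0.03266124] 22.41788307218988 34.2
scene plate [0.0099 0.0317 0.0973] base [0.0034 0.0015 0.0225]
```

View pics/c8.png

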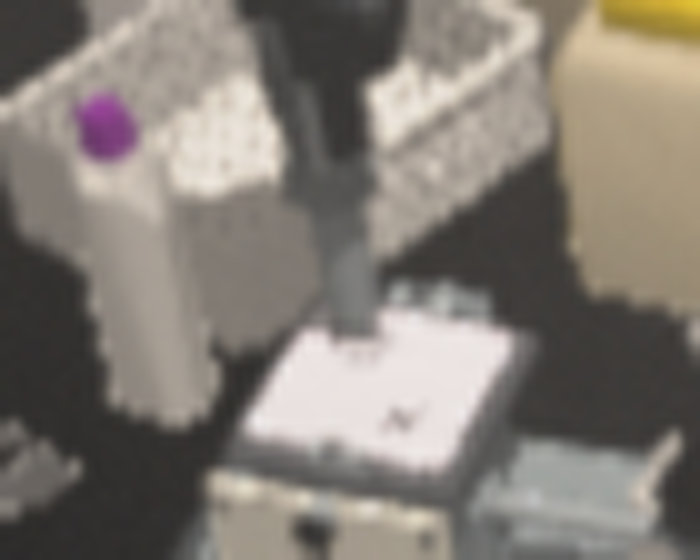

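The barrel stands inside the ring. The ring's near arc shows at (360,360), in line with the barrel end at (355,335). The force is 3.6 to 3.8 N and the tilt about 0.03 or less, so I'm handing in.

```bash
python3 -c "
from bench import manip
print(manip.sign_off(),manip.current_time())"
```

```text
the job is handed in; nothing more can be done
the job is handed in; nothing more can be done
```

I handed the job in with the plate level to within about 0.03 rad and the smaller probe held upright inside the ring, pressing at about 3.6–3.8 N (foot roughly half-way in); no verdict came back.

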